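Carry a sugar plaque on a flat lifter into a press mould and press it home

ROBOT

A 6-joint arm with a two-finger parallel gripper is mounted at the origin on the work surface. World frame = base frame: x ahead of the robot, y to its left, z up, the work surface at z = 0. Lengths are in m, angles in rad, forces in N, time in s.
With the tool pointing down it reaches from about 0.35 to 0.875 m from the base axis. Payload 4.2 kg.
Tool frame: the origin (TCP) lies between the finger pads; the fingertips stand 17 mm ahead of it and the grasp point (between the pads) lies 2 mm behind it; z points along the fingers, y is the line along which they close (so a half turn about z gives the same grasp; the last joint's range is limited). The gripper opens to 85 mm and grips with 20 to 120 N. Pads are 22 mm wide; open, the fingers measure 114 mm over their backs; the gripper's body (76 mm by 85 mm) begins 54 mm behind the grasp point. The pads swing forward as they close: fully open they stand 13 mm farther back than shut.
Start: joints at [-1.001, 0.385, 0.008, 0, -1.194, -0.259], TCP at [0.191, -0.595, 0.248] pointing down, gripper open.
Joint ranges: [-3.14, 3.14], [-1.21, 2.06], [-1.07, 1.41], [-3.16, 2.05], [-2.99, -0.16], [-3.1, 3.1]. Speed limits (rad/s): [2.79, 2.79, 3.14, 3.14, 3.14, 3.14].

INTERFACE

Orientations are given as [roll, pitch, yaw] about the fixed x, y, z axes, in that order (R = Rz(yaw) Ry(pitch) Rx(roll)).
In Python, from station import r gives the robot as it stands. Calls block until the motion is done:
- r.move_to(position, orientation): joint-space move of the TCP to a pose.
- r.move_linear(position, orientation=None, vel=0.15, f_stop=None): straight line of the TCP; orientation=None keeps the orientation; vel is the mean speed in m/s. With f_stop (N) it stops when the force on the tool has changed by that much, and returns True; else False.
- r.goto_joints(angles): joint-space move.
- r.move_gripper(opening): finger opening in m; the grip force is fixed at half the most; returns when the fingers have stopped.
- r.dwell(seconds).
- r.ik(position, orientation): joint angles nearest the present ones, or None.
- r.get_state(): the state.
- r.camera(name): name is "side" or "top" or "wrist"; returns the picture (420x560x3 uint8, blue, green, red); there is no depth.
- r.get_calibration(name): a dict with "K" (3x3 intrinsics, pixels), "k1" (the pictures are not rectified: a ray, as slopes to the right and down, at radius r is drawn at 1 + k1 r^2 times it, then the intrinsics apply), "position" and "attitude" of the camera in the world. Camera axes: x right, y up, looking along -z (the intrinsics and any distortion apply to the point x, -y, -z); pixel columns grow to the right and rows downward; lengths in m; the calibration is good to about 2 mm. A picture is of the moment at which its call begins: read the wrist's pose just before it. get_calibration takes no time and is no camera call; for the wrist camera it gives the pose at the moment of the call.
A pose or a line that the arm cannot do raises r.PlanningError and nothing moves.
- r.finish_job(): hands the job in; it is judged then, once.
The state is a dict: "time_s": time; "joint_pos": joint angles; "joint_velocities": joint speeds; "joint_efforts": joint torques, N m; "tcp_pos": TCP position; "tool_rot": TCP orientation; "contact_force": force on the tool from outside, world axes, zero at the start; "torque": the same for the moment, N m; "finger_gap": finger opening in m; "finger_force": force on a finger pad.
Only numpy, scipy, OpenCV 4.12 (cv2) and the standard library are available. Lean on these libraries where they do the work, as an engineer would, in place of code of your own. Each camera call takes 0.05 s, during which the arm holds its last target. There are 200 camera calls.

TASK

The pink sugar plaque lies loose on the blade of the flat lifter: take the lifter by its handle, carry the plaque level, without touching it with the fingers, and lower it gently into the teal press mould so that it lies on the yellow ejector inside the collar; then draw the blade out from under it and lay the lifter back down flat on the blue mat. Then press the plaque straight down with the fingers until the ejector is felt to sit on its stop, and hold it there a moment with about 15 N (less than 12 N does not seat it, 22 N cracks it). Leave the figurine, jar and green block alone.

Things in the scene. Friction and masses are not known exactly. Their poses are not given: they have to be found in the camera images.
- plaque: Hard pink sugar disc with cream centre, 64 mm diameter, 8 mm thick, about 60 g; cracks when squeezed with 22 N. Origin: centre of its underside, z up. At the start it lies loose on the lifter's blade, its centre about 75 mm ahead of the lifter's origin (varies by 5 mm along, 3 mm across). It slides off or tips if the blade is tilted or jerked.
- lifter: Flat steel lifter, 120 g. Blade 110 x 26 x 4 mm (x from -15 to +95 mm). Near its rear stands a black upright handle block, 30 mm long in x, 14 mm thick in y, 4 to 54 mm above the underside; grip it from above across y, some 35 mm above the underside. Origin: underside of the blade below the handle's middle; x points to the blade's nose, z up.
- mat: Blue mat fixed on the table, 160 mm (x) by 130 mm (y), 2 mm thick; the lifter lies on it at the start and is parked on it again. Origin: centre of its underside (table height), z up.
- mould: Teal press mould, fixed; a grey foot raises its origin 0 to 20 mm above the table. Origin: on its axis, underside of the teal base (100 mm diameter, 18 mm high); z up, -x its front. A round collar (70 mm inside, 86 outside) rises to 62 mm above the origin, then flares to 78 mm inside, 90 outside at 68 mm. It holds a yellow ejector that carries the plaque.
- slot (a point): Mid-bottom of the collar's front slot, 39 mm in front (-x) of the mould's axis, 18 mm above the mould's origin. The slot is open at the top, about 46 mm wide. Behind it a 40 mm wide groove runs along x between the ejector's two ledges, its floor fixed at this same height: the lifter's blade goes down into it, below the plaque, and leaves through the slot (-x).
- seat (a point): On the mould's axis, 42 mm above its origin. Ejector: two level ledges, 20 to 29.5 mm either side of the axis, carry the plaque. They start 12 mm below to 16 mm above this point and slide down with about 5 N drag, staying where left, to a hard stop. The stop is 0 to 14 mm below this point (not measured): feel for it, the force climbs there.
- figurine: Bystander: yellow sugar figurine, 44 mm in diameter and 67 mm high; origin at the centre of its underside.
- paste_jar: Bystander: closed red jar with white lid, 56 mm in diameter, 60 mm high; origin at the centre of its underside.
- green_block: Bystander: green sugar block 35 x 35 x 30 mm; origin at the centre of its underside.

How it is judged:
On the way, in this order (a step that is already met when the one before it is completed fails the run):
1. the plaque is carried level on the held lifter, clear of the mat and off the fingers (contact force between plaque and lifter above 0.1 N and contact force between the fingers and lifter above 1 N and height (world z) of plaque above 0.035 m and angle between plaque's own z axis and vertical below 0.2 rad), for 0.3 s.
2. the plaque lies on the ejector inside the collar, and the lifter no longer touches it (horizontal distance between plaque and seat below 0.006 m and z of plaque in the frame of seat below 0.0185 m and contact force between plaque and mould above 0.1 N and contact force between plaque and lifter below 0.02 N and angle between plaque's own z axis and vertical below 0.1 rad), for 0.3 s.
3. the lifter lies flat on the blue mat, let go (horizontal distance between lifter and mat below 0.08 m and contact force between lifter and mat above 0.3 N and height (world z) of lifter below 0.006 m and angle between lifter's own z axis and vertical below 0.1 rad and contact force between lifter and the fingers below 0.02 N), for 0.2 s.
4. then the plaque is pressed onto the ejector's stop: over 11 N between plaque and mould, which only the stop can bear (contact force between plaque and mould above 11 N and horizontal distance between plaque and seat below 0.006 m), for 0.2 s.
At the end, for the whole second after the job is handed in: The plaque lies level inside the collar, within 6 mm of the mould's axis, its underside no more than 1.5 mm above the seat point (ejector pressed onto its stop); the lifter lies flat and at rest on the blue mat, its origin within 80 mm of the mat's centre (horizontal distance between plaque and seat below 0.006 m and z of plaque in the frame of seat below 0.0015 m and angle between plaque's own z axis and vertical below 0.08 rad and linear speed of each of plaque, lifter below 0.02 m/s and horizontal distance between lifter and mat below 0.08 m and height (world z) of lifter below 0.006 m and angle between lifter's own z axis and vertical below 0.1 rad and contact force between lifter and mat above 0.3 N); the robot touches nothing.
It fails at once if the plaque is tipped by more than about 17 degrees (angle between plaque's own z axis and vertical above 0.3 rad).
It fails at once if the plaque is squeezed with 22 N or more (it cracks) (contact force between plaque and mould above 22 N or contact force between plaque and the fingers above 22 N).
It fails at once if the fingers touch the plaque while it is not in the mould (contact force between plaque and the fingers above 0.2 N and horizontal distance between plaque and seat above 0.01 m).
It fails at once if the lifter is rammed against the mould (25 N) (contact force between lifter and mould above 25 N).
It fails at once if a bystander is pushed or tipped (distance of any of figurine, paste_jar, green_block from where it was at the start of the episode above 0.02 m).
It also fails if it takes over 72 s, if anything falls off the work surface, if the arm or the gripper's body presses on something with over 40 N, if the wrist force passes 120 N, or if a joint passes its speed limit or range.

## Working session

There is one attempt and no reset: what is moved stays moved. The work goes in short steps, each a Python script; the robot and the scene stay as the last script left them, time stands still between calls to the robot, and variables do not carry over. Pictures are saved under pics/ and viewed, at most 10 in all, crops included, and the job is handed in when it is done.

```bash
mkdir -p pics; ls
python3 - <<'E'
from station import r
import cv2, numpy as np
s=r.get_state(); print(s)
for n in("top","side","wrist"):
    cv2.imwrite(f"pics/{n}0.png",r.camera(n)); print(n,r.get_calibration(n))
E
```

```text
pics
{'time_s': 0.0, 'joint_pos': array([-1.00144793e+00,  3.85546145e-01,  6.61586215e-03, -5.40158000e-04,
       -1.19402340e+00, -2.58593049e-01]), 'joint_velocities': array([ 0.00011012, -0.0012646 ,  0.0004666 , -0.0006083 ,  0.00036439,
        0.00195714]), 'joint_efforts': array([ 3.65755341e-04, -3.92290378e+01,  1.88407284e+01,  4.18655008e+00,
       -4.61956457e-03,  1.82302983e-06]), 'tcp_pos': array([ 0.19096048, -0.59452015,  0.24721784]), 'tool_rot': array([ 3.13937865e+00, -6.65398981e-05, -2.83103651e+00]), 'contact_force': array([ 0.29171642, -0.40669144, -0.30201984]), 'torque': array([-0.02482585,  0.00577952,  0.02798618]), 'finger_force': 0.0, 'finger_gap': 0.08535853404432438}
top {'K': array([[476.67949074,   0.        , 276.21345718],
       [  0.        , 476.67949074, 209.18076748],
       [  0.        ,   0.        ,   1.        ]]), 'k1': -0.02666944771937852, 'position': array([ 0.60453488, -0.002834  ,  0.78302927]), 'attitude': array([ 0.07235924, -0.00275593, -1.54415098])}
side {'K': array([[530.81548668,   0.        , 284.63914926],
       [  0.        , 530.81548668, 210.21142082],
       [  0.        ,   0.        ,   1.        ]]), 'k1': 0.04894628333053762, 'position': array([0.385436  , 0.6940761 , 0.52383829]), 'attitude': array([ 1.00938417,  0.0061399 , -2.77663282])}
wrist {'K': array([[305.36023931,   0.        , 280.09399954],
       [  0.        , 305.36023931, 209.10124944],
       [  0.        ,   0.        ,   1.        ]]), 'k1': -0.0384071157045448, 'position': array([ 0.12211515, -0.61702843,  0.37378611]), 'attitude': array([-2.81392808e-01, -1.38021666e-03,  1.88221742e+00])}
```

View pics/top0.png

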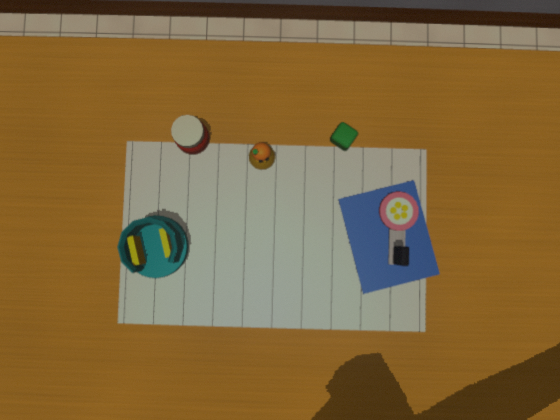

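View pics/side0.png

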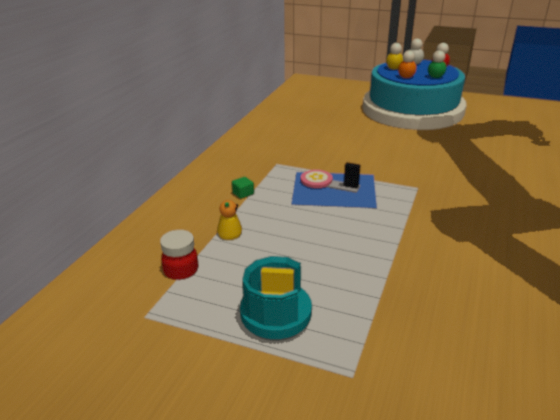

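Top: plaque at (399,211), handle (401,256), mat centre (388,237), mould (155,247) with ledges running roughly vertically in the image; bystanders lie at the upper edge, off the path.

```bash
cat > h.py <<'E'
from station import r
import cv2, numpy as np
from scipy.spatial.transform import Rotation as R
from scipy.optimize import least_squares
def ray(c,px):
    u=cv2.undistortPoints(np.array(px,float).reshape(-1,1,2),c["K"],np.array([c["k1"],0,0,0,0.])).reshape(-1,2)
    d=np.c_[u[:,0],-u[:,1],-np.ones(len(u))]
    return R.from_euler("xyz",c["attitude"]).apply(d)
def at_z(c,px,z):
    d=ray(c,px); p=np.array(c["position"]); return p+d*((z-p[2])/d[:,2])[:,None]
def proj(c,P):
    q=R.from_euler("xyz",c["attitude"]).inv().apply(np.atleast_2d(P)-c["position"])
    x=q[:,0]/-q[:,2]; y=-q[:,1]/-q[:,2]; k=1+c["k1"]*(x*x+y*y)
    return np.c_[x*k*c["K"][0,0]+c["K"][0,2],y*k*c["K"][1,1]+c["K"][1,2]]
E
python3 - <<'E'
from h import *
c=r.get_calibration("top")
print("plaque",at_z(c,[[399,211]],.014),"handle top",at_z(c,[[401,256]],.056))
print("mat",at_z(c,[[339,199],[414,181],[438,272],[362,293]],.002))
print("mould",at_z(c,[[155,247]],.04))
im=cv2.imread("pics/top0.png")
a=cv2.resize(im[190:300,100:210],None,fx=5,fy=5,interpolation=cv2.INTER_CUBIC)[:,:400*2]
s=cv2.imread("pics/side0.png")
b=cv2.resize(s[245:345,225:325],(550,550),interpolation=cv2.INTER_CUBIC)
cv2.imwrite("pics/crop1.png",cv2.resize(np.hstack([a,b]),(800,400)))
E
```

```text
plaque [[ 0.66270254 -0.20252809  0.014     ]] handle top [[ 0.59091816 -0.19527587  0.056     ]]
mat [[ 0.68076395 -0.10638427  0.002     ]
 [ 0.71405363 -0.230195    0.002     ]
 [ 0.56537174 -0.27056972  0.002     ]
 [ 0.52836142 -0.14652429  0.002     ]]
mould [[0.5943962  0.18349542 0.04      ]]
```

View pics/crop1.png

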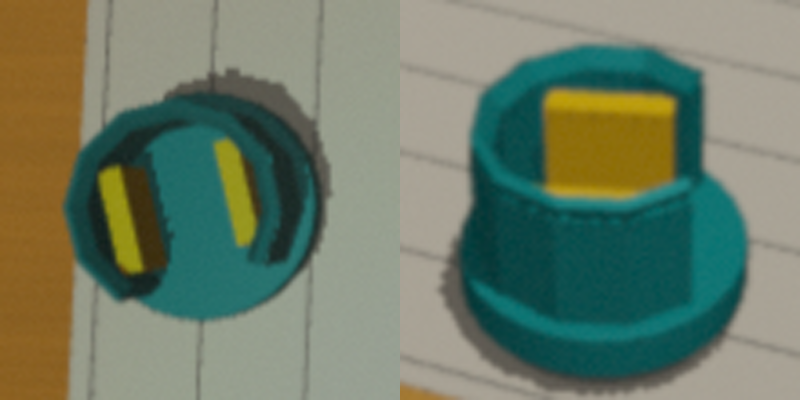

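Run:
```python
from h import *
import pickle
out={}
for y in (-.1,-.1+np.pi,.25,.25+np.pi):
    for p in([.6,-.2,.2],[.55,.18,.2]):
        q=r.ik(p,[np.pi,0,y]); print(y,p,None if q is None else np.round(q,2))
```

```text
-0.1 [0.6, -0.2, 0.2] [-0.07  0.43 -0.04  0.   -1.1   1.54]
-0.1 [0.55, 0.18, 0.2] [ 0.6   0.35 -0.18  0.   -1.05  0.87]
3.041592653589793 [0.6, -0.2, 0.2] [-0.07  0.43 -0.04 -0.   -1.1  -1.6 ]
3.041592653589793 [0.55, 0.18, 0.2] [ 0.6   0.35 -0.18 -0.   -1.05 -2.27]
0.25 [0.6, -0.2, 0.2] [-0.07  0.43 -0.04  0.   -1.1   1.89]
0.25 [0.55, 0.18, 0.2] [ 0.6   0.35 -0.18  0.   -1.05  1.22]
3.391592653589793 [0.6, -0.2, 0.2] [-0.07  0.43 -0.04  0.   -1.1  -1.25]
3.391592653589793 [0.55, 0.18, 0.2] [ 0.6   0.35 -0.18 -0.   -1.05 -1.92]
```

Run:
```python
from h import *
import pickle
out={}
for n,p,y in(("lift",[.635,-.2,.17],-.1),("mould",[.595,.183,.24],.2)):
    r.move_to(p,[np.pi,0,y]); r.dwell(.3)
    c=r.get_calibration("wrist"); im=r.camera("wrist"); out[n]=(c,im)
    print(n,r.get_state()["time_s"],r.get_state()["tcp_pos"],c["position"])
pickle.dump(out,open("w.pkl","wb"))
cv2.imwrite("pics/w1.png",np.hstack([cv2.resize(out[k][1],None,fx=1,fy=1)[:,80:480] for k in out]))
```

```text
lift 2.65 [ 0.63487038 -0.20035567  0.17005536] [ 0.70367317 -0.20811742  0.29640448]
mould 4.4583 [0.59519319 0.18243643 0.23988586] [0.66307604 0.1957204  0.36608586]
```

View pics/w1.png

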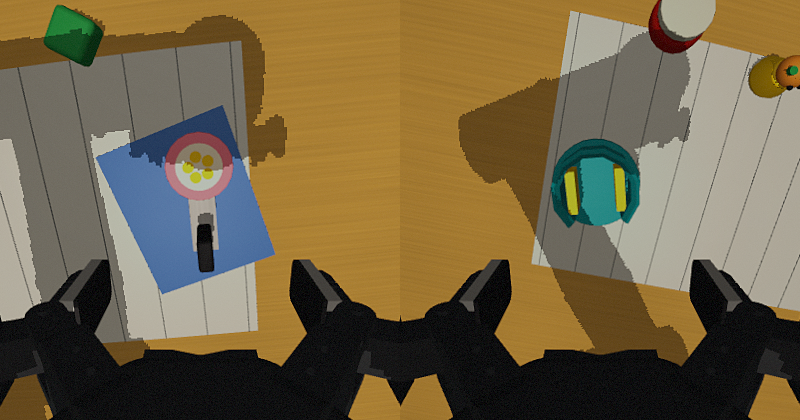

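```bash
cat > fit.py <<'E'
from h import *
import pickle
from scipy.optimize import minimize
def hullmask(c,P,shape=(420,560),S=4):
    m=np.zeros((shape[0]*S,shape[1]*S),np.uint8)
    cv2.fillConvexPoly(m,cv2.convexHull(np.round((proj(c,P)+.5)*S-.5).astype(np.int32)),1); 
    return cv2.resize(m.astype(np.float32),(shape[1],shape[0]),interpolation=cv2.INTER_AREA)
def biggest(m,near):
    n,l,s,ce=cv2.connectedComponentsWithStats(m.astype(np.uint8))
    k=[i for i in range(1,n) if s[i,4]>40]; i=min(k,key=lambda i:np.hypot(*(ce[i]-near))); return (l==i)
def T(P,x,y,z,yaw):
    return R.from_euler("z",yaw).apply(P)+[x,y,z]
a=np.linspace(0,2*np.pi,72,endpoint=False)
def ring(rad,z,t=a): return np.c_[rad*np.cos(t),rad*np.sin(t),0*t+z]
def nm(f,x0,st):
    x0=np.array(x0,float); return minimize(f,x0,method="Nelder-Mead",options=dict(initial_simplex=np.vstack([x0]+[x0+np.eye(len(x0))[i]*st[i] for i in range(len(x0))]),maxiter=400,xatol=1e-4,fatol=.3))
E
python3 - <<'E'
from fit import *
out=pickle.load(open("w.pkl","rb"))
c,im=out["lift"]; hsv=cv2.cvtColor(im,cv2.COLOR_BGR2HSV); H,Sa,V=[hsv[...,i].astype(int) for i in range(3)]
# plaque
mat=(H>100)&(H<128)&(Sa>90)
pk=biggest(cv2.morphologyEx((((H>165)|(H<4))&(Sa>60)&(V>60)).astype(np.uint8),cv2.MORPH_CLOSE,np.ones((3,3))),(278,166))
pk=cv2.drawContours(np.zeros(pk.shape,np.uint8),[max(cv2.findContours(pk.astype(np.uint8),0,1)[0],key=cv2.contourArea)],-1,1,-1)
disc=np.vstack([ring(.032,0),ring(.032,.008)])
f=lambda p:np.abs(hullmask(c,T(disc,p[0],p[1],.006,0))-pk).sum()
s=nm(f,[.665,-.2],[.01,.01]); print("plaque",s.x,s.fun,pk.sum())
bk=biggest(((V<70)&(Sa<110)),(285,247)); bk[:215]=0
ys,xs=np.where(bk);print("black",xs.min(),xs.max(),ys.min(),ys.max())
box=np.array([[x,y,z] for x in(-.015,.015) for y in(-.007,.007) for z in(.004,.054)])
best=min((nm(lambda p:np.abs(hullmask(c,T(box,p[0],p[1],.002,p[2]))-bk).sum(),[.59,-.197,y0],[.01,.01,.05]) for y0 in(-.2,0,)),key=lambda s:s.fun)
print("handle",best.x,best.fun,bk.sum())
# blade: grey columns by row between plaque and handle
for row in range(204,246,5):
    g=[x for x in range(262,306) if Sa[row,x]<50 and V[row,x]>60]; print(row,(g[0],g[-1]) if g else None, at_z(c,[[g[0]-.5,row],[g[-1]+.5,row]],.006)[:,:2].round(4).tolist() if g else "")
mb=biggest(cv2.morphologyEx((mat|pk.astype(bool)|bk).astype(np.uint8),cv2.MORPH_CLOSE,np.ones((7,7))),(270,200)) 
rc=np.array([[x,y,.002] for x in(-.08,.08) for y in(-.065,.065)])
s=nm(lambda p:np.abs(hullmask(c,T(rc,p[0],p[1],0,p[2]))-mb).sum(),[.62,-.19,.25],[.01,.01,.05]); print("mat",s.x,s.fun,mb.sum())
# mould
base=np.vstack([ring(.05,0),ring(.05,.018)])
t=np.linspace(-np.pi+.55,np.pi-.55,60); col=np.vstack([ring(.043,.018,t),ring(.043,.062,t),ring(.045,.068,t)])
views=[out["mould"]+((278+2,185),),(r.get_calibration("top"),cv2.imread("pics/top0.png"),(155,247)),(r.get_calibration("side"),cv2.imread("pics/side0.png"),(275,300))]
ms=[]
for c,im,n in views:
    hsv=cv2.cvtColor(im,cv2.COLOR_BGR2HSV); H,Sa,V=[hsv[...,i].astype(int) for i in range(3)]
    m=((H>80)&(H<100)&(Sa>110)&(V>25)).astype(np.uint8); m=biggest(m,n)
    m=cv2.drawContours(np.zeros(m.shape,np.uint8),[max(cv2.findContours(cv2.morphologyEx(m.astype(np.uint8),cv2.MORPH_CLOSE,np.ones((5,5))),0,1)[0],key=cv2.contourArea)],-1,1,-1); ms.append(m)
def f(p,sep=False,idx=(0,1,2)):
    e=[np.abs(np.maximum(hullmask(views[i][0],T(base,*p)),hullmask(views[i][0],T(col,*p)))-ms[i]).sum() for i in idx]
    return e if sep else sum(e)
for idx in((0,1,2),(0,),(0,2)):
    s=nm(lambda p:f(p,idx=idx),[.594,.183,.01,.2],[.01,.01,.01,.1]); print("mould",idx,s.x.round(4),f(s.x,True),[m.sum() for m in ms])
c,im,_=views[0]; hsv=cv2.cvtColor(im,cv2.COLOR_BGR2HSV); H,Sa,V=[hsv[...,i].astype(int) for i in range(3)]
ye=((H>22)&(H<34)&(Sa>150)&(V>120)).astype(np.uint8); ye[:,:220]=0; ye[:,330:]=0; ye[:150]=0;ye[230:]=0
n,l,st,ce=cv2.connectedComponentsWithStats(ye)
for i in range(1,n):
    if st[i,4]>60:
        pts=np.argwhere(l==i)[:,::-1].astype(np.float32); bx=cv2.boxPoints(cv2.minAreaRect(pts)); print("ledge",st[i,4],bx.tolist(),at_z(c,bx,.06)[:,:2].round(4).tolist())
E
```

```text
plaque [ 0.66257454 -0.20277747] 134.8125 3633
black 277 293 224 271
handle [ 0.59064746 -0.20131754 -0.0672864 ] 277.375 546
204 (269, 295) [[0.6259, -0.189], [0.6233, -0.2155]]
209 (269, 295) [[0.6208, -0.1885], [0.6182, -0.2151]]
214 (270, 295) [[0.6156, -0.1889], [0.613, -0.2146]]
219 (270, 296) [[0.6104, -0.1883], [0.6077, -0.2152]]
224 (271, 296) [[0.605, -0.1887], [0.6024, -0.2147]]
229 (271, 296) [[0.5997, -0.1881], [0.5971, -0.2143]]
234 (272, 297) [[0.5943, -0.1886], [0.5916, -0.2148]]
239 (272, 297) [[0.5889, -0.188], [0.5862, -0.2144]]
244 (273, 298) [[0.5833, -0.1884], [0.5806, -0.2149]]
mat [ 0.62117463 -0.18877617  0.27430168] 862.9375 19181
mould (0, 1, 2) [0.5954 0.1861 0.0048 0.2633] [np.float32(627.8125), np.float32(318.75), np.float32(524.5)] [np.uint64(6317), np.uint64(3305), np.uint64(4694)]
mould (0,) [ 0.5932  0.1867 -0.0081  0.1945] [np.float32(369.375), np.float32(401.625), np.float32(1587.875)] [np.uint64(6317), np.uint64(3305), np.uint64(4694)]
mould (0, 2) [0.5955 0.1859 0.0052 0.299 ] [np.float32(648.3125), np.float32(324.1875), np.float32(485.9375)] [np.uint64(6317), np.uint64(3305), np.uint64(4694)]
ledge 421 [[293.4172668457031, 168.09310913085938], [303.4414367675781, 167.50344848632812], [305.9345397949219, 209.88623046875], [295.9103698730469, 210.47589111328125]] [[0.6204, 0.1733], [0.623, 0.1635], [0.5801, 0.1512], [0.5774, 0.1614]]
ledge 409 [[243.53465270996094, 172.34652709960938], [253.53465270996094, 171.34652709960938], [257.78216552734375, 213.82177734375], [247.7821807861328, 214.82177734375]] [[0.6062, 0.2217], [0.6092, 0.212], [0.5659, 0.1998], [0.5628, 0.2099]]
```

Wrist view is consistent: blade yaw ≈ -0.015, handle at (0.590,-0.2015), plaque 72 mm ahead; mould axis ≈ (0.5945,0.1866), yaw 0.268, base ≈5 mm above the table. Grasp and lift.

Run:
```python
from fit import *
o=[np.pi,0,-.015]
r.move_to([.590,-.2014,.13],o)
r.move_linear([.590,-.2014,.035],o,vel=.08,f_stop=8)
print(r.get_state()["tcp_pos"])
r.move_gripper(0.0); s=r.get_state(); print(s["finger_gap"],s["finger_force"],s["contact_force"])
print(r.move_linear([.590,-.2014,.06],o,vel=.04))
r.move_linear([.590,-.2014,.165],o,vel=.08)
r.dwell(.4); s=r.get_state(); print(s["time_s"],s["tcp_pos"],s["tool_rot"],s["contact_force"],s["torque"],s["finger_gap"])
c=r.get_calibration("wrist"); im=r.camera("wrist"); pickle.dump((c,im,s),open("held.pkl","wb"))
cv2.imwrite("pics/held.png",im)
```

```text
[ 0.59047531 -0.20145582  0.03567039]
0.013269203084844274 58.70163559913635 [-0.45063875  0.84641649  1.156879  ]
False
10.5667 [ 0.58997787 -0.20141607  0.16488323] [ 3.14157279e+00  2.27931358e-04 -1.49765223e-02] [-0.09874976 -0.19197476 -2.02919387] [-0.00899844  0.10903831 -0.0397215 ] 0.013062923154421036
```

View pics/held.png

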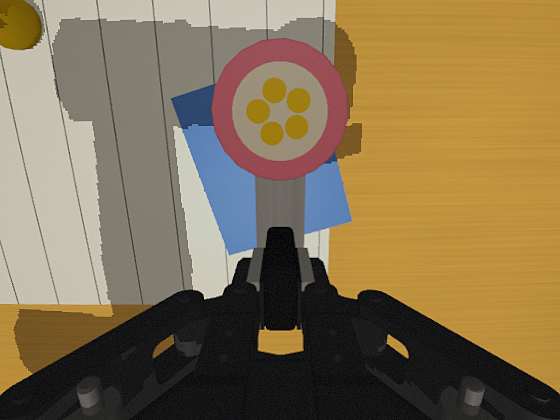

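```bash
cat >> fit.py <<'E'
disc=np.vstack([ring(.032,0),ring(.032,.008)])
def plaque(c,im,near,z=None,g=(.66,-.2,.13)):
    hsv=cv2.cvtColor(im,cv2.COLOR_BGR2HSV); H,Sa,V=[hsv[...,i].astype(int) for i in range(3)]
    m=cv2.morphologyEx((((H>165)|(H<4))&(Sa>60)&(V>60)).astype(np.uint8),cv2.MORPH_CLOSE,np.ones((3,3)))
    n=np.array(near); ct=max(cv2.findContours(m,0,1)[0],key=cv2.contourArea)
    pk=cv2.drawContours(np.zeros(m.shape,np.uint8),[ct],-1,1,-1)
    if z is None: s=nm(lambda p:np.abs(hullmask(c,T(disc,*p,0))-pk).sum(),g,[.01,.01,.01])
    else: s=nm(lambda p:np.abs(hullmask(c,T(disc,p[0],p[1],z,0))-pk).sum(),g[:2],[.01,.01])
    return s.x,s.fun,pk.sum()
E
python3 - <<'E'
from fit import *
c,im,s=pickle.load(open("held.pkl","rb"))
tz=s["tcp_pos"]
for z in(None,tz[2]-.0297):
    x=plaque(c,im,(279,109),z,(.662,-.2,tz[2]-.03)); print(x)
d=R.from_euler("z",.015).apply(np.r_[x[0]-tz[:2],0]); print("d",d)
A=np.array([.5945,.1866]); w=.268
t=A-R.from_euler("z",w).apply(d)[:2]; print(t)
t0=t+R.from_euler("z",w).apply([-0.0,0,0])[:2]
r.move_linear([*t0,.165],[np.pi,0,w],vel=.11)
r.dwell(.5); s=r.get_state(); print(s["time_s"],s["tcp_pos"],s["tool_rot"])
c=r.get_calibration("wrist"); im=r.camera("wrist"); pickle.dump((c,im,s),open("above.pkl","wb"))
x=plaque(c,im,(279,109),s["tcp_pos"][2]-.0297,(*A,0)); print("plaque at",x)
top=r.camera("top"); side=r.camera("side"); cv2.imwrite("pics/top1.png",top);cv2.imwrite("pics/side1.png",side)
cv2.imwrite("pics/above.png",np.hstack([im[0:260,150:410],cv2.resize(top[170:300,90:220],(260,260)),cv2.resize(side[190:350,195:355],(260,260))]))
E
```

```text
(array([ 0.66280823, -0.20280152,  0.13291122]), np.float64(148.25), np.uint64(15150))
(array([ 0.66245319, -0.20281335]), np.float64(421.1875), np.uint64(15150))
d [ 0.07248812 -0.00031003  0.        ]
[0.52451743 0.16770387]
14.675 [0.52452091 0.16769321 0.16500802] [3.14157859e+00 4.63045838e-06 2.67972599e-01]
plaque at (array([0.59421681, 0.18703286]), np.float64(367.125), np.uint64(15204))
```

View pics/above.png

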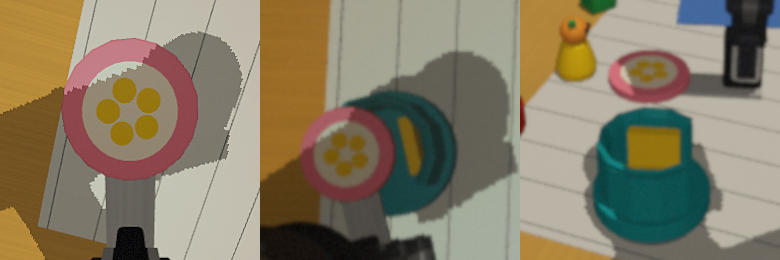

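Plaque sits level on the blade above the mould. Lower to just above the rim and compare there.

Run:
```python
from fit import *
s=r.get_state(); p=s["tcp_pos"]
print(r.move_linear([p[0],p[1],.115],None,vel=.06,f_stop=5))
r.dwell(.3); s=r.get_state(); z=s["tcp_pos"][2]-.0297; print(s["time_s"],s["tcp_pos"])
c=r.get_calibration("wrist"); im=r.camera("wrist"); print("wrist",plaque(c,im,0,z,(.594,.187,0)))
# same-camera mould fit (z,yaw fixed) vs plaque
base=np.vstack([ring(.05,0),ring(.05,.018)])
t=np.linspace(-np.pi+.55,np.pi-.55,60); col=np.vstack([ring(.043,.018,t),ring(.043,.062,t),ring(.045,.068,t)])
crops=[]
for n,near,a0 in(("top",(155,247),(200,90)),("side",(275,300),(205,215))):
    c=r.get_calibration(n); im=r.camera(n); 
    print(n,"plaque",plaque(c,im,0,z,(.594,.187,0)))
    hsv=cv2.cvtColor(cv2.imread(f"pics/{n}0.png"),cv2.COLOR_BGR2HSV); H,Sa,V=[hsv[...,i].astype(int) for i in range(3)]
    m=biggest(((H>80)&(H<100)&(Sa>110)&(V>25)),near).astype(np.uint8)
    m=cv2.drawContours(np.zeros(m.shape,np.uint8),[max(cv2.findContours(cv2.morphologyEx(m,cv2.MORPH_CLOSE,np.ones((5,5))),0,1)[0],key=cv2.contourArea)],-1,1,-1)
    for h in(.004,.008):
        e=nm(lambda p:np.abs(np.maximum(hullmask(c,T(base,p[0],p[1],h,.268)),hullmask(c,T(col,p[0],p[1],h,.268)))-m).sum(),[.594,.187],[.01,.01]); print(n,"mould",h,e.x.round(4),e.fun)
    crops.append(cv2.resize(im[a0[0]:a0[0]+130,a0[1]:a0[1]+130],(400,400),interpolation=cv2.INTER_CUBIC))
cv2.imwrite("pics/rim.png",np.hstack(crops))
```

```text
False
16.1083 [0.52459967 0.16775652 0.11529005]
wrist (array([0.59453896, 0.1871564 ]), np.float64(304.75), np.uint64(15266))
top plaque (array([0.59572078, 0.18765856]), np.float64(82.25), np.uint64(1532))
top mould 0.004 [0.5957 0.1864] 307.25
top mould 0.008 [0.5953 0.1851] 346.0625
side plaque (array([0.59627869, 0.18557303]), np.float64(129.1875), np.uint64(1290))
side mould 0.004 [0.5993 0.1796] 376.6875
side mould 0.008 [0.5977 0.1834] 451.0
```

View pics/rim.png

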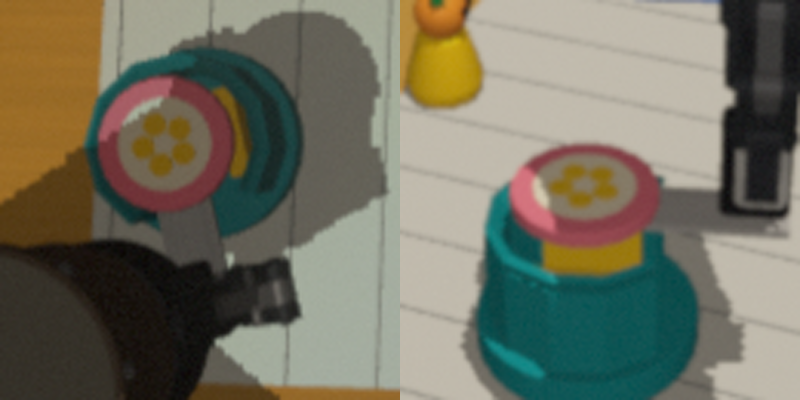

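Run:
```python
from fit import *
p=np.array([.5246,.1668])
f0=r.get_state()["contact_force"]; print(f0)
for z in(.105,.097,.089,.081,.073,.066,.062):
    hit=r.move_linear([*p,z],[np.pi,0,.268],vel=.035,f_stop=5); s=r.get_state()
    print(z,hit,s["tcp_pos"].round(4),s["contact_force"].round(2),s["torque"].round(3))
    if hit: break
r.dwell(.2)
c=r.get_calibration("wrist"); im=r.camera("wrist"); s=r.get_state();print(s["time_s"])
print("wrist",plaque(c,im,0,None,(.594,.187,.06)))
side=r.camera("side"); cv2.imwrite("pics/down.png",np.hstack([cv2.resize(im[:300,130:430],(400,400)),cv2.resize(side[205:335,215:345],(400,400),interpolation=cv2.INTER_CUBIC)]))
```

```text
[-0.18136247 -0.2750074  -2.13276163]
0.105 False [0.5245 0.1666 0.1046] [ 0.01  0.31 -2.46] [-0.04   0.043  0.03 ]
0.097 False [0.5245 0.1667 0.0967] [-0.36  0.69 -1.  ] [ 0.016  0.065 -0.053]
0.089 False [0.5246 0.1667 0.0888] [-0.77  0.15 -0.36] [-0.013 -0.024  0.018]
0.081 False [0.5245 0.1667 0.0807] [ 0.13  0.01 -1.4 ] [-0.063  0.021 -0.   ]
0.073 False [0.5245 0.1667 0.0727] [-0.41 -0.33 -0.79] [ 0.047  0.018 -0.021]
0.066 False [0.5244 0.1667 0.0657] [ 0.85  0.63 -0.77] [0.022 0.022 0.001]
0.062 False [0.5244 0.1667 0.0617] [ 0.76  0.41 -2.32] [0.049 0.024 0.004]
19.0583
wrist (array([0.59548711, 0.18672863, 0.06372345]), np.float64(236.0), np.uint64(25340))
```

View pics/down.png

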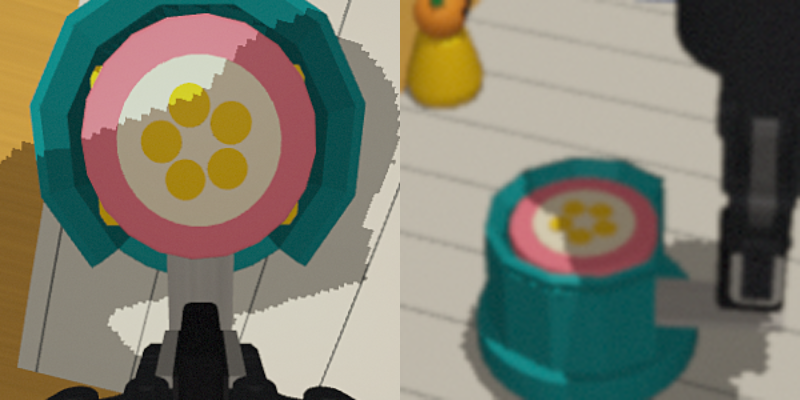

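Plaque lies level on the ledges (yellow corners visible all round, centred within ~1 mm). Withdraw and park.

Run:
```python
from fit import *
w=.268; u=np.array([np.cos(w),np.sin(w)]); p=np.array([.5244,.1667]); o=[np.pi,0,w]
print(r.move_linear([*(p-.112*u),.0617],o,vel=.06,f_stop=6)); s=r.get_state(); print(s["time_s"],s["tcp_pos"],s["contact_force"])
c=r.get_calibration("wrist"); im=r.camera("wrist"); print("wrist",plaque(c,im,0,None,(.594,.187,.06)))
r.move_linear([*(p-.112*u),.12],o,vel=.12)
r.move_linear([.590,-.2014,.08],[np.pi,0,-.015],vel=.16)
print(r.move_linear([.590,-.2014,.040],[np.pi,0,-.015],vel=.05,f_stop=6))
print(r.move_linear([.590,-.2014,.0350],[np.pi,0,-.015],vel=.02,f_stop=4)); s=r.get_state(); print(s["tcp_pos"],s["contact_force"])
r.move_gripper(.06)
r.move_linear([.590,-.2014,.17],None,vel=.15); r.move_gripper(0)
s=r.get_state(); print(s["time_s"],s["contact_force"])
t=r.camera("top"); cv2.imwrite("pics/park.png",np.hstack([t[100:320,90:480],r.camera("side")[120:340,170:560]]))
```

```text
False
21.125 [0.41665645 0.1371573  0.06168452] [ 0.63650886 -0.54282285 -0.4629385 ]Traceback (most recent call last):
  File "<stdin>", line 4, in <module>
  File "fit.py", line 21, in plaque
    n=np.array(near); ct=max(cv2.findContours(m,0,1)[0],key=cv2.contourArea)
                         ~~~^^^^^^^^^^^^^^^^^^^^^^^^^^^^^^^^^^^^^^^^^^^^^^^^
ValueError: max() iterable argument is empty
```

Run:
```python
from fit import *
w=.268; u=np.array([np.cos(w),np.sin(w)]); p=np.array([.5244,.1667]); o=[np.pi,0,w]
im=r.camera("side"); print("side",plaque(r.get_calibration("side"),im,0,.0637,(.594,.187,0)))
im=r.camera("top"); print("top",plaque(r.get_calibration("top"),im,0,.0637,(.594,.187,0)))
r.move_linear([*(p-.112*u),.12],o,vel=.12)
r.move_linear([.590,-.2014,.08],[np.pi,0,-.015],vel=.16)
print(r.move_linear([.590,-.2014,.040],[np.pi,0,-.015],vel=.05,f_stop=6))
print(r.move_linear([.590,-.2014,.0350],[np.pi,0,-.015],vel=.02,f_stop=4)); s=r.get_state(); print(s["tcp_pos"],s["contact_force"])
r.move_gripper(.06)
r.move_linear([.590,-.2014,.17],None,vel=.15); r.move_gripper(0)
s=r.get_state(); print(s["time_s"],s["contact_force"])
t=r.camera("top"); cv2.imwrite("pics/park.png",np.hstack([t[100:320,90:480],r.camera("side")[120:340,170:560]]))
```

```text
side (array([0.59851893, 0.1820532 ]), np.float64(162.5), np.uint64(1230))
top (array([0.59657519, 0.18798908]), np.float64(71.8125), np.uint64(1445))
False
True
[ 0.59029675 -0.20138073  0.03514258] [-0.97489498 -0.19633387  4.50438308]
27.8917 [ 0.08555164 -0.37848014  0.02937667]
```

View pics/park.png

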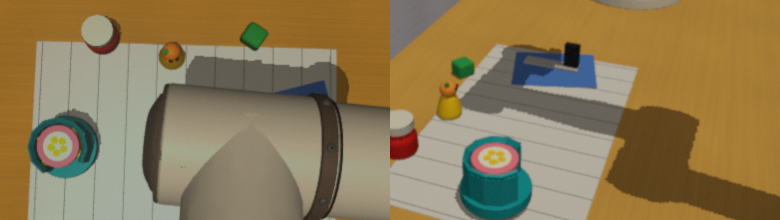

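Run:
```python
from fit import *
P=[.595,.1867]; o=[np.pi,0,.268]
r.move_to([*P,.15],o); r.dwell(.4)
b=np.mean([(r.dwell(.02),r.get_state()["contact_force"])[1] for _ in range(8)],0); print("bias",b)
def F(n=5):
    v=[]
    for _ in range(n): r.dwell(.02); v.append(r.get_state()["contact_force"][2])
    return np.mean(v)-b[2]
r.move_linear([*P,.098],o,vel=.1)
hit=r.move_linear([*P,.045],o,vel=.012,f_stop=10); s=r.get_state()
print(hit,s["time_s"],s["tcp_pos"],s["contact_force"]-b)
f=F(); z=s["tcp_pos"][2]; print(f)
k=0; zc=z
while f<14 and k<25 and r.get_state()["time_s"]<55:
    zc-=.0004; r.move_linear([*P,zc],o,vel=.01); f=F(); k+=1
    print(round(zc,4),r.get_state()["tcp_pos"][2].round(4),round(f,2))
for _ in range(5): print(round(F(8),2),end=" ")
print(r.get_state()["time_s"],r.get_state()["tcp_pos"])
```

```text
bias [0.13043539 0.01011571 0.04541665]
True 32.7833 [0.59509735 0.18672267 0.075284  ] [-0.64005876  0.65906221  3.95159841]
3.941235835174598
0.0749 0.0753 5.76
0.0745 0.0753 7.37
0.0741 0.0752 9.06
0.0737 0.0752 10.47
0.0733 0.0752 12.22
0.0729 0.0752 14.08
14.1 14.33 13.99 14.0 14.16 35.5333 [0.59521371 0.18670646 0.07518151]
```

Run:
```python
from fit import *
P=[.595,.1867]; o=[np.pi,0,.268]
r.move_linear([*P,.0726],o,vel=.01)
for _ in range(6): r.dwell(.12); print(r.get_state()["contact_force"][2].round(2),end=" ")
print(r.get_state()["tcp_pos"])
r.move_linear([*P,.085],o,vel=.03); r.move_linear([*P,.16],o,vel=.12)
r.move_to([.530,.1687,.165],o); r.dwell(.3)
c=r.get_calibration("wrist"); im=r.camera("wrist"); print(r.get_state()["time_s"],plaque(c,im,0,None,(.594,.187,.05)))
t=r.camera("top"); print("top",plaque(r.get_calibration("top"),t,0,.05,(.594,.187,0)))
S=r.camera("side"); print("side",plaque(r.get_calibration("side"),S,0,.05,(.594,.187,0)))
cv2.imwrite("pics/end.png",np.hstack([cv2.resize(im[:260,150:410],(400,400)),cv2.resize(S[225:345,215:335],(400,400),interpolation=cv2.INTER_CUBIC)]))
```

```text
14.54 15.15 15.35 14.9 14.96 15.75 [0.59523145 0.18676344 0.07518341]
38.55 (array([0.59550916, 0.18650597, 0.04717208]), np.float64(99.5625), np.uint64(6029))
top (array([0.59658701, 0.18704614]), np.float64(76.375), np.uint64(1376))
side (array([ 2.16616797, -1.70229688]), np.float64(731.0), np.uint64(731))
```

View pics/end.png

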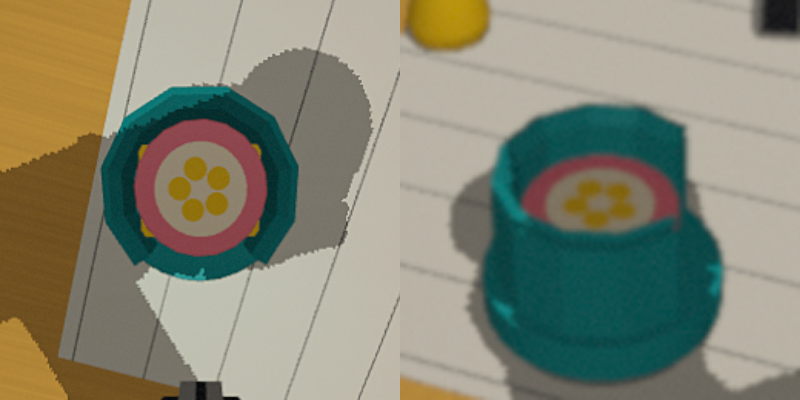

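The plaque is level and centred. It took 15 N without moving, so the ejector is on its stop. The lifter is parked on the mat, so I'm handing in.

```bash
python3 -c "
from station import r
print(r.finish_job())"
```

```text
the job is handed in; nothing more can be done
None
```

I handed the job in at about 39 s: the plaque lies level and centred in the mould, pressed onto a hard stop at about 15 N, and the lifter is flat on the blue mat; no verdict came back, and I couldn't measure the plaque's height against the seat to the 1.5 mm limit.

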